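# Raise the loading gate and push the tip box home

### The arm

A 7-joint arm with a two-finger parallel gripper is mounted at the origin on a cart in front of the work surface, level with it; the furniture and walls round the work are solid. World frame = base frame: x ahead of the robot, y to its left, z up, the work surface at z = 0. Lengths are in m, angles in rad, forces in N, time in s.
With the tool pointing down it reaches from about 0.4 to 0.85 m from the base axis. Payload 6.9 kg.
Tool frame: the origin (TCP) lies midway between the tips of the shut fingers; the grasp point (between the pads) lies behind it (ctrl.pinch_z is the z of the grasp point in the tool frame, in m); z points along the fingers, y is the line along which they close (so a half turn about z gives the same grasp; the last joint's range is limited). The gripper opens to 85 mm and grips with 20 to 120 N. Pads are 22 mm wide; open, the fingers measure 114 mm over their backs; the gripper's body (76 mm by 85 mm) begins 54 mm behind the grasp point. The pads swing forward as they close: fully open they stand 13 mm farther back than shut.
Start: joints at [-1.01, 0.507, -0.238, 1.5, 0.126, 1.149, -0.155], TCP at [0.275, 0.561, 0.231] pointing down, gripper open.
Joint ranges: [-3.08, 3.08], [-0.24, 2.05], [-1.43, 1.35], [0, 2.5], [-1.52, 4.66], [0.17, 1.96], [-2.89, 2.89]. Speed limits (rad/s): [2.39, 2.39, 3.14, 3.14, 3.14, 3.14, 3.14].

### API

Orientations are given as a unit quaternion [w, x, y, z].
In Python, from station import ctrl, get_state, vision, ticket, models gives the robot as it stands. Calls block until the motion is done:
- ctrl.movep(position, orientation): joint-space move of the TCP to a pose.
- ctrl.movel(position, frame=None, max_speed=0.15): straight line of the TCP; frame=None keeps the orientation; max_speed is the mean speed in m/s.
- ctrl.set_joints(angles): joint-space move.
- ctrl.ungrasp() and ctrl.close_gripper(force=None): open the fingers fully, or close them until they stop; force is the grip in N (None keeps the last).
- ctrl.pause(seconds).
- ctrl.ik(position, orientation): joint angles nearest the present ones, or None.
- get_state(): the state.
- vision.grab_frame(name): name is "scene" or "side" or "wrist"; returns (picture, depth): 384x512x3 uint8, blue, green, red; 384x512 float32, m along the optical axis (not along the pixel's ray), 0 where there is no reading.
- vision.camera_info(name): a dict with "mtx" (3x3 intrinsics, pixels), "dist_coeffs" ([k1, k2, p1, p2, k3] as OpenCV has them; the pictures are not rectified), "R" (3x3) and "t" (3): a world point X has camera coordinates R X + t; the wrist camera has in their place "hand_eye" (4x4, takes a point from camera to tool coordinates, whose origin is the TCP and whose axes are the flange's). Camera axes: x right, y down, z forward; pixel columns grow to the right and rows downward; lengths in m; the calibration is good to about 2 mm. A picture is of the moment at which its call begins: read the wrist's pose just before it. camera_info takes no time and is no camera call.
A pose or a line that the arm cannot do raises ctrl.Unreachable and nothing moves.
- ticket.close_job(): hands the job in; it is judged then, once.
Trained networks look in the newest picture that a camera, given by its name, has taken for a name from the list of things; names that differ only in an ending like _2 or _b are one class to them, and where a whole thing is asked for, a point or a joint stands for the part that bears it (a point fixed in the world has none). Each returns a list of dicts, best first, with "p" (0 to 1); they miss things now and then, are a little off and sometimes report something else, mostly with a low value. They report only what shows in the picture. A call takes as long as a camera call.
- models.recognise(camera, target): "point" ([column, row] in pixels, amid what is visible of it).
- models.masks_of(camera, target): "mask" (384x512 bool, what is visible of it) and "point" ([column, row] in pixels, amid what is visible of it).
The state is a dict: "time": time; "qpos": joint angles; "qd": joint speeds; "tau": joint torques, N m; "tcp_pos": TCP position; "eef_rot": TCP orientation; "contact_force": force on the tool from outside, world axes, zero at the start; "wrist_torque": the same for the moment, N m; "width": finger opening in m; "gripper_force": force on a finger pad.
Only numpy, scipy, OpenCV 4.12 (cv2) and the standard library are available. Lean on these libraries where they do the work, as an engineer would, in place of code of your own. Each camera call takes 0.05 s, during which the arm holds its last target. There are 200 camera calls.

### The job

Push the counterweighted gate arm of the loading dock up past its balance point so that it stays raised by itself, then push the tip box along its lane, under the open gate, until it is fully home against the end stop. The box is only slid along, never lifted or tipped, and the flask, beaker and dish round the dock stay undisturbed.

Things in the scene. Friction and masses are not known exactly. Their poses are not given: they have to be found in the camera images.
- dock: fixed loading dock: white base plate 330 mm along its x, 132 mm along its y, 8 mm thick (lane floor at z = 0.008). Origin: on the worktop under the lane's middle, in the plane of the gate arm; +x runs along the lane away from the robot to the end stop, +y left to the arm's hinge, z up. Lane: 101 mm wide between rails whose tops are 32 mm high, from x = -0.17 to the end stop's face at x = 0.140
- gate_arm (a joint): angle of the gate arm about a level axis parallel to the dock's x: 0 = lowered, level across the lane; grows as the free end rises; 1.57 = upright; stop at 1.75, leaning outwards beside the lane. Balance point near 0.9: below it the arm falls shut, above it the counterweight carries it up to the stop, where it stays. Raising it takes only about 0.5 N at the free end
- gate_hinge (a point): centre of the arm's hinge axis, dock frame (0, 0.110, 0.078), in a grey fixed post of two cheeks: 46 mm along x, 34 mm along y, 98 mm high. The counterweight is a dark steel disc, 40 mm across and 28 mm thick, on a stalk 55 mm from the axis and 120 degrees from the bar: above the hinge while the arm is lowered
- gate_end (a point): free end of the gate arm, a straight aluminium bar 14 mm square with a black end cap 16 mm square, 262 mm from the hinge axis to this point. Lowered, the bar lies along the dock's -y, its axis 78 mm above the worktop; its last 65 mm stick out beyond the rest post, free beneath, and can be pushed up from below
- rest_post (a point): top of the grey fixed post that carries the lowered arm, dock frame (0, -0.076, 0.080); the post is 30 mm along x, 14 mm along y, on a foot 50 mm by 40 mm and 8 mm high
- end_stop (a point): middle of the face of the grey end stop (53 mm high) that the box must come up against: dock frame (0.140, 0, 0.030)
- tip_box: closed tip box, cream lid on a yellow body, about 0.3 kg: 116 mm long (own y axis), 89 mm wide (own x), 79 mm high; origin at the centre of its underside. It stands in the lane before the gate, its y axis about along the dock's x, and slides on the lane floor. Fully home its centre is at dock x = 0.082 and its near end 24 mm beyond the plane of the gate arm
- flask: small conical flask, 45 mm across, 62 mm high, loose bystander; origin at the centre of its base
- beaker: 100 ml beaker, 52 mm across, 69 mm high, loose bystander; origin at the centre of its base
- petri: petri dish, 60 mm across, 15 mm high, loose bystander; origin at the centre of its base

How it is judged:
On the way, in this order (a step that is already met when the one before it is completed fails the run):
1. the gate arm stands raised on its own, no finger touching it, with the box still before the gate (value of joint gate_arm above 1.6 rad and contact force between each of the arm, the fingers and dock below 0.1 N and x of tip_box in the frame of dock below 0 m), for 0.2 s.
2. the box is home against the end stop (x of tip_box in the frame of dock above 0.076 m), for 0.2 s.
At the end, for the whole second after the job is handed in: The gate arm rests raised at its stop (over 1.6 rad) by itself; the tip box stands flat in the lane within 6 mm of the end stop, at rest (value of joint gate_arm above 1.6 rad and x of tip_box in the frame of dock between 0.076 and 0.09 m and y of tip_box in the frame of dock between -0.012 and 0.012 m and z of tip_box in the frame of dock below 0.011 m and angle between tip_box's own z axis and vertical below 0.05 rad and linear speed of tip_box below 0.02 m/s); the robot touches nothing.
It fails at once if the tip box is lifted more than 8 mm off the lane floor (z of tip_box in the frame of dock above 0.016 m).
It fails at once if the tip box is tipped more than 0.2 rad (angle between tip_box's own z axis and vertical above 0.2 rad).
It fails at once if flask, beaker or petri dish is moved more than 15 mm (distance of any of flask, beaker, petri from where it was at the start of the episode above 0.015 m).
It fails at once if the flask or beaker is tipped over (angle between any of flask, beaker's own z axis and vertical above 0.3 rad).
It also fails if it takes over 58 s, if anything falls off the work surface, if the arm or the gripper's body presses on something with over 40 N, if the wrist force passes 120 N, or if a joint passes its speed limit or range.

## Working session

There is one attempt and no reset: what is moved stays moved. The work goes in short steps, each a Python script; the robot and the scene stay as the last script left them, time stands still between calls to the robot, and variables do not carry over. Pictures are saved under pics/ and viewed, at most 10 in all, crops included, and the job is handed in when it is done.

```bash
mkdir -p pics; ls; cat > h.py <<'E'
import numpy as np, cv2
from station import ctrl, get_state, vision, ticket, models
def cam(n): 
    c=vision.camera_info(n); return {k:np.array(v,float) for k,v in c.items() if k in('mtx','dist_coeffs','R','t','hand_eye')}
def ray(n,p):
    c=cam(n); u=cv2.undistortPoints(np.array([[p]],float),c['mtx'],c['dist_coeffs'])[0,0]
    d=c['R'].T@np.array([u[0],u[1],1]); return -c['R'].T@c['t'],d
def at_depth(n,p,z): o,d=ray(n,p); return o+d*z
def at_z(n,p,z): o,d=ray(n,p); return o+d*(z-o[2])/d[2]
def two(p1,p2):
    o1,d1=ray('scene',p1);o2,d2=ray('side',p2)
    s=np.linalg.lstsq(np.c_[d1,-d2],o2-o1,rcond=None)[0]
    a,b=o1+d1*s[0],o2+d2*s[1]; return (a+b)/2,np.linalg.norm(a-b)
def cloud(n,depth,mask=None):
    c=cam(n); m=depth>0
    if mask is not None: m&=mask
    v,u=np.nonzero(m); q=cv2.undistortPoints(np.c_[u,v].astype(float)[:,None],c['mtx'],c['dist_coeffs'])[:,0]
    X=np.c_[q,np.ones(len(q))]*depth[v,u][:,None]
    return (X-c['t'])@c['R'], np.c_[u,v]
E
python3 - <<'E'
from h import *
for n in('scene','side'):
    im,d=vision.grab_frame(n); cv2.imwrite(f'pics/{n}0.png',im); np.save(f'{n}0.npy',d)
    c=cam(n); print(n,(-c['R'].T@c['t']).round(3))
    for t in['tip_box','gate_arm','gate_end','gate_hinge','rest_post','end_stop','dock','flask','beaker','petri']:
        r=models.masks_of(n,t)
        for q in r[:2]:
            X,_=cloud(n,d,q['mask'])
            print(t,round(q['p'],2),np.round(q['point']),q['mask'].sum(),np.median(X,0).round(3) if len(X) else '', X.min(0).round(3),X.max(0).round(3))
        if r: np.save(f'm_{n}_{t}.npy',r[0]['mask'])
print(get_state()['time'],ctrl.pinch_z,get_state()['eef_rot'])
E
```

```text
pics
station.py
scene [0.044 0.441 0.609]
tip_box 0.56 [300. 226.] 3060 [0.518 0.105 0.079] [ 0.477 -0.009 -0.001] [0.6   0.147 0.089]
gate_arm 0.61 [253. 197.] 1262 [0.617 0.162 0.085] [ 0.589 -0.089 -0.002] [0.792 0.259 0.146]
gate_arm 0.19 [184. 208.] 776 [0.71  0.283 0.044] [ 0.696  0.233 -0.002] [0.841 0.307 0.07 ]
gate_end 0.87 [258. 197.] 1367 [0.619 0.15  0.085] [ 0.589 -0.111 -0.002] [0.803 0.259 0.146]
gate_hinge 0.97 [257. 217.] 6541 [0.61  0.139 0.022] [ 0.442 -0.047 -0.003] [0.84  0.259 0.146]
rest_post 0.93 [260. 219.] 6543 [0.61  0.139 0.021] [ 0.442 -0.078 -0.003] [0.82  0.259 0.146]
end_stop 0.74 [259. 195.] 1120 [0.617 0.153 0.085] [ 0.589 -0.101 -0.002] [0.723 0.259 0.146]
end_stop 0.68 [258. 217.] 6438 [0.611 0.139 0.022] [ 0.442 -0.057 -0.002] [0.811 0.259 0.146]
dock 0.92 [256. 218.] 6560 [0.611 0.139 0.021] [ 0.442 -0.062 -0.003] [0.855 0.259 0.146]
flask 0.62 [289. 171.] 289 [ 0.754 -0.007  0.026] [ 0.739 -0.068 -0.001] [0.83  0.011 0.063]
flask 0.51 [257. 198.] 1271 [0.618 0.158 0.085] [ 0.589 -0.101 -0.002] [0.801 0.259 0.146]
beaker 0.9 [182. 204.] 761 [0.7
[... 758 characters left out ...]
. 239.] 10411 [0.626 0.085 0.022] [ 0.442 -0.052 -0.004] [0.836 0.494 0.147]
dock 0.95 [270. 233.] 10343 [0.626 0.087 0.022] [ 0.442 -0.052 -0.004] [0.832 0.494 0.147]
dock 0.61 [223. 249.] 4810 [0.528 0.06  0.077] [ 0.477  0.034 -0.   ] [0.64  0.228 0.09 ]
flask 0.71 [366. 254.] 663 [ 0.753 -0.021  0.024] [ 0.738 -0.036 -0.002] [0.791 0.03  0.063]
flask 0.65 [254. 208.] 2016 [0.624 0.121 0.084] [ 0.59  -0.052 -0.003] [0.74  0.493 0.147]
beaker 0.98 [258. 175.] 920 [0.718 0.267 0.046] [ 0.696  0.254 -0.002] [0.814 0.42  0.072]
petri 0.57 [170. 243.] 576 [0.484 0.194 0.014] [ 0.46   0.167 -0.001] [0.515 0.228 0.017]
1.1 -0.0187 [-3.05571558e-06  2.25940681e-01  9.74141062e-01 -3.71465209e-06]
```

View images.

```bash
python3 - <<'E'
from h import *
P={}
for n in('scene','side'):
    d=np.load(f'{n}0.npy'); X,_=cloud(n,d); P[n]=X
A=np.r_[P['scene'],P['side']]
for n in('scene','side'):
    X,_=cloud(n,np.load(f'{n}0.npy'),np.load(f'm_{n}_gate_arm.npy'))
    b=X[(X[:,2]>.080)&(X[:,2]<.089)]
    x,y,_,_=0,0,0,0
    vx,vy,x0,y0=cv2.fitLine(b[:,:2].astype(np.float32),cv2.DIST_HUBER,0,.001,.001).ravel()
    if vy<0: vx,vy=-vx,-vy
    print(n,'arm dir',vx,vy,'yaw',np.arctan2(-vx,vy),'mid',x0,y0,'z',np.median(b[:,2]))
    s=(b[:,:2]-[x0,y0])@[vx,vy]; s=s[np.abs((b[:,:2]-[x0,y0])@[vy,-vx])<.012]; e=np.percentile(s,[.5,99.5]);print('ends',(np.array([x0,y0])+e[:,None]*[vx,vy]).round(4), np.ptp(e))
    # box top
    X,_=cloud(n,np.load(f'{n}0.npy'),np.load(f'm_{n}_tip_box.npy'))
    b=X[(X[:,2]>.082)&(X[:,2]<.092)]
    (c,wh,a)=cv2.minAreaRect(b[:,:2].astype(np.float32)); print('box',c,wh,a,len(b),np.median(b[:,2]))
a=cv2.imread('pics/scene0.png');b=cv2.imread('pics/side0.png')
cv2.imwrite('pics/both.png',cv2.resize(np.vstack([a[100:360,80:432],b[100:360,80:432]]),None,fx=1.15,fy=1.15))
E
```

```text
scene arm dir -0.14086147 0.99002934 yaw 0.1413315 mid 0.628068 0.08781001 z 0.08427904797841823
ends [[ 0.6469 -0.0446]
 [ 0.6088  0.2229]] 0.2701778176721429
box (0.5415722131729126, 0.08965504169464111) (0.11130879819393158, 0.079835444688797) 9.333327293395996 1453 0.08628796678063139
side arm dir -0.14097324 0.9900134 yaw 0.14144441 mid 0.6274146 0.08014192 z 0.08437843060109382
ends [[ 0.6459 -0.0499]
 [ 0.6098  0.2038]] 0.2562028926337537
box (0.5410051345825195, 0.0869794636964798) (0.11209090054035187, 0.08240699023008347) 9.600934028625488 2175 0.08660771306988573
```

View pics/both.png

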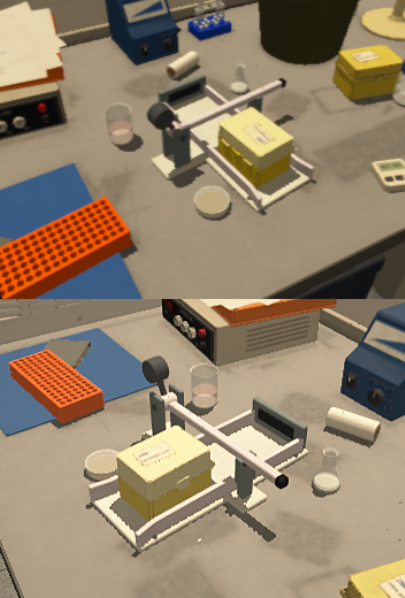

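```bash
cat >> h.py <<'E'
from scipy.spatial.transform import Rotation as R
yaw=0.1414; O=np.array([0.6245,0.1005,0]); Rz=R.from_euler('z',yaw)
def W(x,y,z): return O+Rz.apply([x,y,z])
def D(p): return Rz.inv().apply(np.asarray(p)-O)
def ori(tilt,flip=0,dy=0): # tilt from vertical, tool z -> dock (sin,0,-cos); tool y = -+dock y
    z=np.array([np.sin(tilt),0,-np.cos(tilt)]); y=np.array([0,-1.,0])*(1-2*flip); x=np.cross(y,z)
    q=(Rz*R.from_euler('z',dy)*R.from_matrix(np.c_[x,y,z])).as_quat(); return q[[3,0,1,2]]
E
python3 - <<'E'
from h import *
print(cam('wrist')['hand_eye'].round(3), D(get_state()['tcp_pos']))
for t in (30,45,55,60,70):
  for f in (0,1):
    r=[]
    for p in [(-.2,-.135,.3),(-.12,-.135,.05),(.015,-.135,.05),(.015,-.02,.27),(.015,.02,.29),(-.22,0,.2),(-.18,0,.035),(.03,0,.035)]:
        q=ctrl.ik(W(*p),ori(np.radians(t),f)); r.append(None if q is None else np.round(q,2).tolist())
    print(t,f,[i for i in range(8) if r[i] is None], r[2], r[3], r[7])
P=np.r_[tuple(cloud(n,np.load(f'{n}0.npy'))[0] for n in('scene','side'))]
d=D(P); m=(d[:,0]>-.45)&(d[:,0]<.1)&(d[:,1]>-.3)&(d[:,1]<-.07)&(d[:,2]>.012)
h,_,_=np.histogram2d(d[m,0],d[m,1],bins=[np.arange(-.45,.11,.05),np.arange(-.3,-.05,.03)]);print(h.astype(int))
E
```

```text
[[-0.    -0.945 -0.328  0.085]
 [ 1.    -0.001  0.001 -0.   ]
 [-0.001 -0.328  0.945 -0.143]
 [ 0.     0.     0.     1.   ]] [-0.28095443  0.50532347  0.231282  ]
30 0 [5, 6] [0.36, 0.65, -0.43, 2.12, 2.19, 0.19, 2.76] [-0.51, 0.29, 0.44, 1.92, -0.31, 0.45, -1.3] [-0.06, 0.66, -0.24, 2.14, 2.32, 0.24, 2.36]
30 1 [5, 6] [0.69, 0.84, -1.03, 2.12, 1.78, 0.6, 0.14] [-0.08, 0.27, -0.12, 1.91, 0.14, 0.44, 1.41] [0.49, 0.99, -1.23, 2.13, 1.81, 0.95, -0.07]
45 0 [1, 4, 5, 6] [0.63, 0.84, -0.83, 2.33, 2.66, 0.72, 2.46] [-0.76, 0.31, 0.76, 2.17, 4.46, 0.23, 0.19] [0.18, 0.81, -0.63, 2.35, 2.59, 0.86, 2.18]
45 1 [1, 5, 6] [0.81, 1.05, -1.23, 2.33, 2.35, 0.94, -0.24] [0.46, 0.31, -0.83, 2.16, 1.7, 0.3, -0.11] [0.48, 1.1, -1.23, 2.35, 2.29, 1.2, -0.44]
55 0 [0, 1, 5, 6] [0.75, 1.07, -1.03, 2.44, 2.78, 1.09, 2.57] [0.45, 0.34, -0.83, 2.32, 2.46, 0.51, 2.27] [0.28, 1.02, -0.83, 2.46, 2.68, 1.3, 2.25]
55 1 [0, 1, 5, 6] [0.82, 1.19, -1.23, 2.44, 2.65, 1.17, -0.35] [0.68, 0.48, -1.22, 2.32, 2.2, 0.68, -0.55] [0.45, 1.24, -1.23, 2.46, 2.54, 1.49, -0.52]
60 0 [0, 1, 5, 6, 7] [0.75, 1.16, -1.03, 2.48, 2.9, 1.23, 2.57] [0.55, 0.44, -1.03, 2.39, 2.49, 0.75, 2.28] None
60 1 [0, 1, 5, 6, 7] [0.64, 1.05, -0.8, 2.49, 3.03, 1.21, -0.81] [-0.04, 0.31, -0.19, 2.4, 2.97, 0.61, -1.42] None
70 0 [0, 1, 2, 3, 4, 5, 6, 7] None None None
70 1 [0, 1, 2, 3, 4, 5, 6, 7] None None None
[[  0   0   0   0   0   0   0   0]
 [  0   0   0   0   0   0   0   0]
 [  0   0   0   0   0   0   0   0]
 [  0   0  28 208 190   4   0   0]
 [  0   0  34 156 274   0   0   0]
 [  0   0   0   0   0   0   0   0]
 [  0   0   0   0   0   0   0   0]
 [ 17   0   0   0   0   0   0   0]
 [  0   0   0   0  22 172 160 448]
 [  0   0   0   0  30 103 106 223]
 [718   3   0   0   0   7   0   0]]
```

```bash
python3 - <<'E'
from h import *
ctrl.close_gripper()
p=get_state()['tcp_pos']
ctrl.movel([p[0]+.05,p[1]-.05,.36],max_speed=.25)
o=ori(np.radians(45),1)
for pt in [(.01,-.205,.30)]:
    print(ctrl.ik(W(*pt),o))
    ctrl.movep(W(*pt),o); s=get_state(); print(D(s['tcp_pos']).round(3),np.round(s['qpos'],2),s['time'])
for pt in [(.01,-.205,.036)]:
    try: ctrl.movel(W(*pt),max_speed=.15)
    except ctrl.Unreachable as e: print('U',pt,e)
    s=get_state(); print(D(s['tcp_pos']).round(3),np.round(s['qpos'],2),s['time'],np.round(s['contact_force'],1))
im,d=vision.grab_frame('side'); im2,_=vision.grab_frame('scene'); cv2.imwrite('pics/b1.png',np.vstack([im2[80:370,80:450],im[80:370,80:450]]))
E
```

```text
[ 1.12204301  0.45666558 -1.22449668  2.02269912  1.06876713  0.28342752
  0.87930257]
[ 0.01  -0.204  0.3  ] [ 1.12  0.46 -1.22  2.02  1.07  0.28  0.88] 5.0833
[ 0.01  -0.205  0.036] [ 0.95  1.07 -1.18  2.28  2.41  0.79 -0.14] 8.325 [-1.3 -0.8 -0.1]
```

View pics/b1.png

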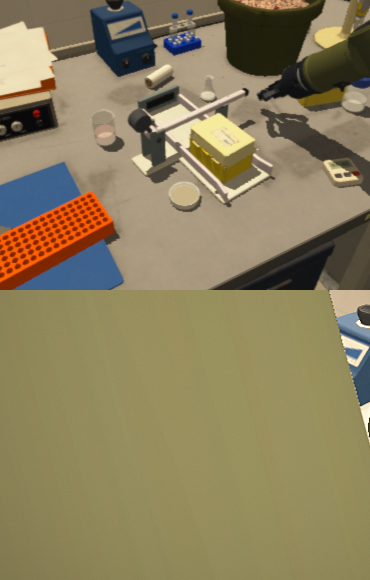

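The scene view (top) shows the closed fingers at about (268,95), just outside the black end cap at (245,92). The arm comes in from the right and everything else is undisturbed. The side view is blocked by the arm.

```bash
python3 - <<'E'
from h import *
for pt,v in [((.01,-.13,.036),.08),((.01,-.13,.07),.08),((.01,-.111,.141),.08),((.01,-.066,.21),.08),((.01,0.001,.262),.08)]:
    try: ctrl.movel(W(*pt),max_speed=v)
    except ctrl.Unreachable as e: print('U',pt,e); break
    s=get_state(); print(D(s['tcp_pos']).round(3),np.round(s['qpos'],2),s['time'],np.round(s['contact_force'],1))
ctrl.pause(.5)
im,d=vision.grab_frame('side'); im2,_=vision.grab_frame('scene'); cv2.imwrite('pics/b2.png',np.vstack([im2[50:340,80:450],im[80:370,80:450]]))
E
```

```text
[ 0.01  -0.131  0.036] [ 0.8   1.08 -1.21  2.35  2.38  0.98 -0.27] 9.5083 [0.1 0.2 0.6]
[ 0.01 -0.13  0.07] [ 0.82  1.   -1.24  2.34  2.31  0.92 -0.25] 10.0833 [-1.5  1.8 -0.9]
[ 0.01  -0.111  0.141] [ 0.83  0.83 -1.3   2.3   2.13  0.79 -0.2 ] 11.15 [ 0.4  0.1 -0.8]
[ 0.01  -0.066  0.209] [ 0.8   0.64 -1.33  2.24  1.9   0.69 -0.15] 12.3333 [-0.5  0.8 -0.9]
[0.01  0.    0.261] [ 0.69  0.51 -1.35  2.18  1.68  0.68 -0.08] 13.5417 [-0.1  1.7 -0.1]
```

View pics/b2.png

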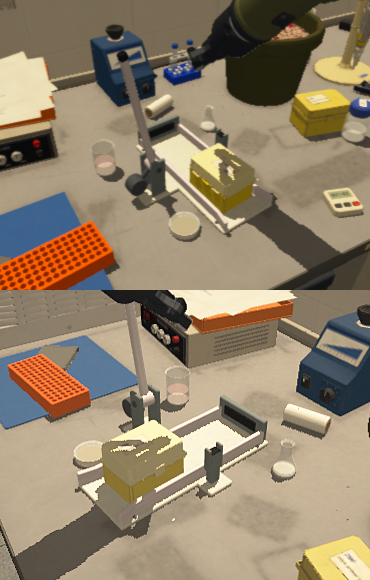

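The gate stands upright: cap at (123,57) in the scene view, and leaning past its hinge in the side view. The box is still before the gate, and flask, beaker and dish have not moved. Next I get behind the box.

```bash
python3 - <<'E'
from h import *
o=ori(0,1)
ctrl.movel(W(-.03,-.08,.29),max_speed=.15)
for pt in [(-.185,0,.25),(-.185,0,.035),(.015,0,.035)]:
    q=ctrl.ik(W(*pt),o); print(None if q is None else np.round(q,2))
try:
    ctrl.movep(W(-.185,-.0,.25),o)
    s=get_state(); print(D(s['tcp_pos']).round(3),np.round(s['qpos'],2),s['time'],np.round(s['contact_force'],1))
    ctrl.movel(W(-.185,0,.1),max_speed=.12)
except ctrl.Unreachable as e: print('U',e)
s=get_state(); print(D(s['tcp_pos']).round(3),np.round(s['qpos'],2),s['time'],np.round(s['contact_force'],1))
im,d=vision.grab_frame('side'); im2,_=vision.grab_frame('scene'); cv2.imwrite('pics/b3.png',np.vstack([im2[50:340,80:450],im[80:370,80:450]]))
r=models.masks_of('scene','petri');print(r and (r[0]['p'],r[0]['point']))
E
```

```text
[ 0.57  0.34 -1.06  1.9   0.33  1.09  1.09]
[ 0.35  0.66 -0.87  2.19  0.85  0.68  0.59]
[ 0.28  0.88 -0.88  1.65  0.78  1.    0.84]
[-0.185 -0.     0.25 ] [ 0.57  0.34 -1.06  1.9   0.33  1.09  1.09] 16.0333 [-0.5 -0.2 -0. ]
[-0.185  0.     0.1  ] [ 0.38  0.53 -0.88  2.12  0.6   0.76  0.83] 17.4333 [-0.2 -0.5  0.4]
(0.55, [262.6, 276.7])
```

View pics/b3.png

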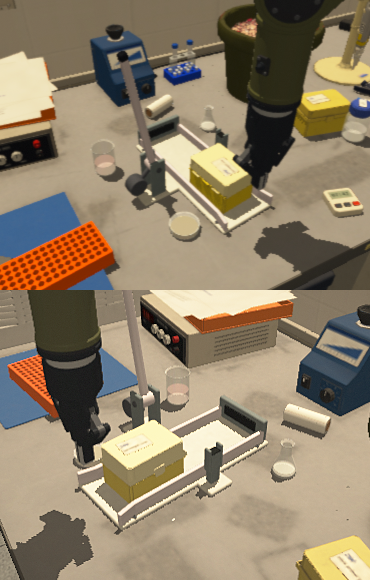

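The gripper is over the lane entrance, tip at (90,465) in the side view with a clear gap before the box. The gate is still up and the dish is untouched.

```bash
python3 - <<'E'
from h import *
def rep():
    s=get_state(); f=Rz.inv().apply(s['contact_force']); print(D(s['tcp_pos']).round(4),round(s['time'],2),f.round(1)); return f
ctrl.movel(W(-.185,0,.035),max_speed=.1); f0=rep()
for x in (-.16,-.14,-.05,-.005):
    ctrl.movel(W(x,0,.035),max_speed=.06); rep()
x=-.005
while x<.017:
    x+=.002; ctrl.movel(W(x,0,.035),max_speed=.02); f=rep()
    if f[0]<f0[0]-8: break
im,d=vision.grab_frame('side'); im2,d2=vision.grab_frame('scene'); cv2.imwrite('pics/b4.png',np.vstack([im2[50:340,80:450],im[80:370,80:450]]))
for n,dd in(('side',d),('scene',d2)):
    r=models.masks_of(n,'tip_box')
    if r:
        X=D(cloud(n,dd,r[0]['mask'])[0]); b=X[(X[:,2]>.082)&(X[:,2]<.092)]; print(n,r[0]['p'],cv2.minAreaRect(b[:,:2].astype(np.float32)),np.percentile(b,[1,99],axis=0).round(3))
E
```

```text
[-0.1848  0.0002  0.0353] 18.38 [-1.2  0.1  0.6]
[-0.16    0.      0.0349] 18.95 [ 0.4  0.3 -0. ]
[-1.396e-01  1.000e-04  3.490e-02] 19.43 [0.  0.4 0.6]
[-0.0499  0.      0.0351] 21.08 [-0.4  0.4 -0.5]
[-0.0049  0.0001  0.035 ] 21.98 [ 0.5 -0.2  0.3]
[-0.003  -0.      0.0351] 22.23 [-0.3 -0.5  0.6]
[-0.001 -0.     0.035] 22.48 [-0.8  0.4 -0.3]
[ 0.0012 -0.      0.035 ] 22.73 [-0.6 -0.4 -0.5]
[0.0033 0.     0.035 ] 22.98 [-0.6  0.3 -0.7]
[ 0.0053 -0.      0.035 ] 23.23 [-0.6 -0.4 -0.9]
[0.0073 0.     0.035 ] 23.48 [ 0.1 -0.2  0.2]
[0.0093 0.     0.035 ] 23.73 [-0.8  0.2  0.6]
[ 0.0112 -0.      0.035 ] 23.98 [-1.2 -0.6 -0.1]
[0.0133 0.     0.035 ] 24.23 [ 0.3 -0.1  0. ]
[ 0.0152 -0.      0.035 ] 24.48 [-0.4  0.7 -0.7]
[ 0.0173 -0.      0.035 ] 24.73 [-0.6  0.8 -0.5]
side 0.91 ((0.07532235234975815, -0.002994745969772339), (0.13321498036384583, 0.0817340537905693), 0.6066814064979553) [[ 0.031 -0.043  0.083]
 [ 0.139  0.034  0.089]]
scene 0.78 ((0.08810636401176453, 0.005045406520366669), (0.07014133781194687, 0.10951267182826996), 89.73196411132812) [[ 0.036 -0.027  0.083]
 [ 0.139  0.04   0.088]]
```

View pics/b4.png

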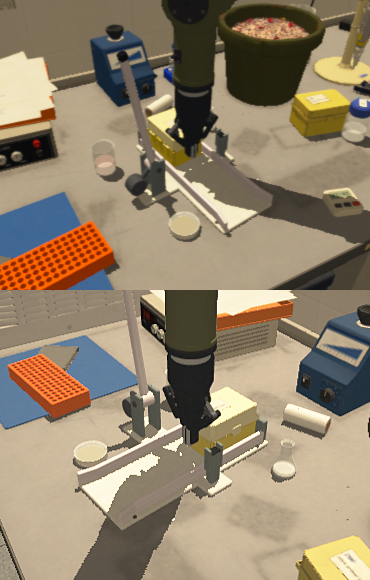

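The box has gone under the raised gate to near the end stop, shown at (225,415) in the side view, and the gate and bystanders are unchanged. There is no stop force yet, so I keep pushing until there is.

```bash
python3 - <<'E'
from h import *
x=.0173
while x<.034:
    x+=.0015; ctrl.movel(W(x,0,.035),max_speed=.02); ctrl.pause(.1)
    s=get_state(); f=Rz.inv().apply(s['contact_force']); print(D(s['tcp_pos']).round(4)[0],round(s['time'],2),f.round(1))
    if f[0]<-5: break
ctrl.pause(.3)
ctrl.movel(W(-.06,0,.035),max_speed=.1)
ctrl.movel(W(-.12,0,.2),max_speed=.2)
im,d=vision.grab_frame('side'); im2,d2=vision.grab_frame('scene'); cv2.imwrite('pics/b5.png',np.vstack([im2[50:340,80:450],im[80:370,80:450]]))
for n,dd in(('side',d),('scene',d2)):
    r=models.masks_of(n,'tip_box')
    if r:
        X=D(cloud(n,dd,r[0]['mask'])[0]); b=X[(X[:,2]>.082)&(X[:,2]<.092)]; print(n,r[0]['p'],np.percentile(b,[1,50,99],axis=0).round(3))
E
```

```text
0.018 25.28 [-5.4 -0.7  2.5]
side 0.83 [[ 0.032 -0.042  0.082]
 [ 0.081 -0.008  0.087]
 [ 0.137  0.034  0.089]]
scene 0.79 [[ 0.033 -0.038  0.082]
 [ 0.08   0.003  0.086]
 [ 0.14   0.039  0.089]]
```

View pics/b5.png

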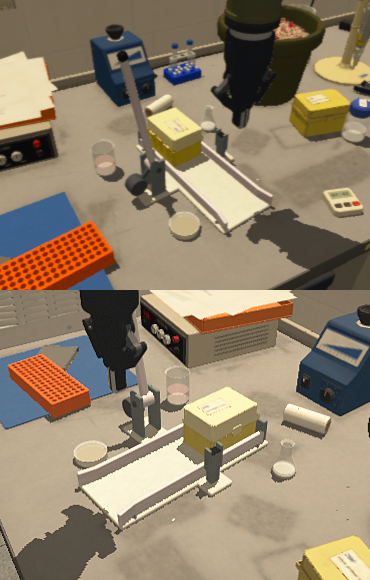

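The box stands flat against the end stop with its centre at dock x ≈ 0.083. The force rose sharply when it touched. The gate is still raised, the bystanders are in place and the robot is clear.

```bash
python3 -c "
from h import *
print(ticket.close_job())"
```

```text
the job is handed in; nothing more can be done
None
```

I raised the gate so it stays up by itself and pushed the box home against the end stop (centre at about dock x = 0.083 m). The flask, beaker and dish looked undisturbed, and I handed the job in with the robot clear; the hand-in returned no verdict.

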